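# Turn the kettle lid to its lug and snap it home

## Task

The kettle's round white lid has been put back turned the wrong way, so it sits proud of the collar. Push the lid round with a fingertip, without lifting it, until the notch in its edge is over the red lug by the handle, then press it down until it snaps fully home, level on the collar. Leave the cup and saucer, the tea canister and the coffee pod where they stand.

Things in the scene. Friction and masses are not known exactly. Their poses are not given: they have to be found in the camera images.
- kettle: Steel electric kettle on its black power base; does not move. Body 160 mm wide at the base, 122 mm at the top, 190 mm high to its black collar's flat top. Origin on the table under the upright axis, z up. Black D-handle on the +x side, out to 131 mm from the axis; its grey rocker switch stands 2 mm above the collar's top. Spout on the -x side, out to 84 mm. The handle may point any way.
- seat (a point): Centre of the flat top of the kettle's collar, 190 mm above the table on the kettle's axis, axes parallel to the kettle's. The lid's origin lies here when it is home. The collar's mouth is 88 mm wide; six sprung nubs inside it hold the lid up until it is pressed past them, and then hold it down.
- lug (a point): Top of the red lug on the collar, 50 mm from the kettle's axis towards the handle (+x), 9 mm above the collar's top. A round-topped radial rib 8 mm wide, 48 to 62 mm from the axis: its outer end shows beyond the lid's edge. It blocks the lid from going down unless the notch is over it; its round top draws the notch in from about 5 mm to either side.
- lid: Loose white lid, 0.14 kg: flat flange 108 mm across (too wide to grip), 6 mm thick; the plug under it centres it in the mouth. Origin: centre of the flange's underside, z up, x to the notch. Starts level, 10.7 mm above seat, and turns at under 2 N. Notch over lug, it snaps home under 9 to 14 N straight down on its flat top within 15 mm of the centre; far off-centre it tilts and hangs up.
- notch (a point): The notch in the lid's edge: 13 mm wide, cut from 46 mm out to the rim at 54 mm, right through the flange; the black collar shows through it. This point lies in its middle, 50 mm from the lid's centre along its +x, level with the lid's top.
- well (a point): The finger well in the lid's top, opposite the notch: a recess 34 mm radially (4 to 38 mm from the lid's centre) by 30 mm across, 13 mm deep, with upright walls and a grey floor. This point lies at the middle of its mouth, 21 mm from the lid's centre along its -x, level with the lid's top. Shut fingertips go in and, pushed sideways against a wall, turn the lid.
- cup: Loose white espresso cup standing on the saucer, 68 mm across, 56 mm high, small handle; origin at the centre of its underside. To be left alone.
- saucer: Loose white saucer, 130 mm across, 16 mm high; origin at the centre of its underside. To be left alone.
- canister: Loose round tea canister, green with a brass cap, 75 mm across, 90 mm high; origin at the centre of its underside. To be left alone.
- pod: Loose blue coffee pod standing on its narrow end, 52 mm across, 26 mm high; origin at the centre of its underside. To be left alone.
There are look-alikes about, which are no part of the job. Several things have the shape of the lid; the one meant has the colours described above. What is shaped like the kettle but pink is not meant.

How it is judged (in metres and radians):
At the end, for the whole second after the job is handed in: The lid is home on the collar: its origin within 2 mm of the seat's height and 4 mm of its axis, level within 0.04 rad, at rest, its notch over the lug (within 6 mm seen from above), and the cup, saucer, canister and pod still upright within 20 mm of where they stood (z of lid in the frame of seat between -0.003 and 0.002 m and angle between lid's own z axis and vertical below 0.04 rad and horizontal distance between notch and lug below 0.006 m and horizontal distance between lid and seat below 0.004 m and linear speed of lid below 0.01 m/s and distance of each of cup, saucer, canister, pod from where it was at the start of the episode below 0.02 m and angle between each of cup, saucer, canister, pod's own z axis and vertical below 0.2 rad); the robot touches nothing.
It fails at once if the lid is lifted (more than 20 mm above its seat, 9 mm above where it lay) (z of lid in the frame of seat above 0.02 m).
It fails at once if the lid is tipped up on edge (more than 0.3 rad) (angle between lid's own z axis and vertical above 0.3 rad).
It fails at once if the cup, saucer, canister or pod is pushed more than 20 mm, lifted or tipped (distance of any of cup, saucer, canister, pod from where it was at the start of the episode above 0.02 m or angle between any of cup, saucer, canister, pod's own z axis and vertical above 0.3 rad).
It also fails if it takes over 51 s, if anything falls off the work surface, if the arm or the gripper's body presses on something with over 40 N, if the wrist force passes 120 N, or if a joint passes its speed limit or range.

## Robot

A 7-joint arm with a two-finger parallel gripper is mounted at the origin on the work surface. World frame = base frame: x ahead of the robot, y to its left, z up, the work surface at z = 0. Lengths are in mm, angles in rad, forces in N, time in s.
With the tool pointing down it reaches from about 400 to 925 mm from the base axis. Payload 5.6 kg.
Tool frame: the origin (TCP) lies between the finger pads; the fingertips stand 17 mm ahead of it and the grasp point (between the pads) lies 2 mm behind it; z points along the fingers, y is the line along which they close (so a half turn about z gives the same grasp; the last joint's range is limited). The gripper opens to 85 mm and grips with 20 to 120 N. Pads are 22 mm wide; open, the fingers measure 114 mm over their backs; the gripper's body (76 mm by 85 mm) begins 54 mm behind the grasp point. The pads swing forward as they close: fully open they stand 13 mm farther back than shut.
Start: joints at [1.287, 0.468, -0.012, 1.603, 0.006, 1.071, -0.056], TCP at [154.97, -631.262, 248.29] pointing down, gripper open.
Joint ranges: [-2.53, 2.53], [-0.31, 2.02], [-1.57, 1.55], [0.28, 2.44], [-1.29, 4.43], [0.15, 1.84], [-2.92, 2.92]. Speed limits (rad/s): [2.57, 2.57, 3.14, 3.14, 3.14, 3.14, 3.14].

## Interface

Orientations are given as a unit quaternion [x, y, z, w].
In Python, from station import arm, fingers, imaging, job, sensors gives the robot as it stands. Calls block until the motion is done:
- arm.move_ptp(position, orientation): joint-space move of the TCP to a pose.
- arm.move_l(position, vel=150, frame=None): straight line of the TCP; frame=None keeps the orientation; vel is the mean speed in mm/s.
- arm.set_joints(angles): joint-space move.
- fingers.open_gripper() and fingers.grab(f_grip=None): open the fingers fully, or close them until they stop; f_grip is the grip in N (None keeps the last).
- arm.dwell(seconds).
- arm.inverse_kinematics(position, orientation): joint angles nearest the present ones, or None.
- imaging.get_image(name): name is "scene" or "side" or "wrist"; returns (picture, depth): 400x640x3 uint8, red, green, blue; 400x640 float32, mm along the optical axis (not along the pixel's ray), 0 where there is no reading.
- imaging.calibration(name): a dict with "intrinsics" (3x3 intrinsics, pixels), "rvec" (rotation vector, rad) and "tvec" (3), from world to camera coordinates, as OpenCV has them. Camera axes: x right, y down, z forward; pixel columns grow to the right and rows downward; lengths in mm; the calibration is good to about 2 mm. A picture is of the moment at which its call begins: read the wrist's pose just before it. calibration takes no time and is no camera call; for the wrist camera it gives the pose at the moment of the call.
A pose or a line that the arm cannot do raises arm.Unreachable and nothing moves.
- job.finish_job(): hands the job in; it is judged then, once.
Readings, each from a call of its own:
- sensors.read_t(): time.
- sensors.read_q(): joint angles.
- sensors.read_dq(): joint speeds.
- sensors.read_joint_efforts(): joint torques, N m.
- sensors.read_tool_pos(): TCP position.
- sensors.read_eef_rot(): TCP orientation.
- sensors.read_ft_force(): force on the tool from outside, world axes, zero at the start.
- sensors.read_moment(): the same for the moment, N m.
- sensors.read_opening(): finger opening in mm.
- sensors.read_finger_force(): force on a finger pad.
Only numpy, scipy, OpenCV 4.12 (cv2) and the standard library are available. Lean on these libraries where they do the work, as an engineer would, in place of code of your own. Each camera call takes 0.05 s, during which the arm holds its last target. There are 200 camera calls.

## Working session

There is one attempt and no reset: what is moved stays moved. The work goes in short steps, each a Python script; the robot and the scene stay as the last script left them, time stands still between calls to the robot, and variables do not carry over. Pictures are saved under pics/ and viewed, at most 10 in all, crops included, and the job is handed in when it is done.

```bash
mkdir -p pics; cat > h.py <<'E'
import numpy as np, cv2
from station import arm, fingers, imaging, job, sensors
def snap(n,f=None):
    c=imaging.calibration(n); im,d=imaging.get_image(n)
    if f: cv2.imwrite('pics/'+f,im[:,:,::-1])
    return im,d,c
def ray(c,px,z):
    K=np.array(c['intrinsics']);R=cv2.Rodrigues(np.array(c['rvec'],float))[0];t=np.array(c['tvec'],float).ravel()
    o=-R.T@t; p=np.atleast_2d(px).astype(float)
    d=(R.T@np.linalg.inv(K)@np.c_[p,np.ones(len(p))].T).T
    return o+d*((z-o[2])/d[:,2])[:,None]
def unproj(c,px,depth):
    K=np.array(c['intrinsics']);R=cv2.Rodrigues(np.array(c['rvec'],float))[0];t=np.array(c['tvec'],float).ravel()
    p=np.atleast_2d(px).astype(float)
    return (R.T@((np.linalg.inv(K)@np.c_[p,np.ones(len(p))].T)*depth-t[:,None])).T
E
python3 - <<'E'
from h import *
a=[snap(n)[0] for n in('scene','side','wrist')]
for n,i in zip(('scene','side','wrist'),a): cv2.imwrite(f'pics/{n}0.png',i[:,:,::-1])
print(sensors.read_t(),sensors.read_eef_rot())
E
```

```text
0.15 [ 9.92767260e-01  1.20052833e-01 -1.31206365e-04 -6.84418496e-04]
```

View pics/scene0.png

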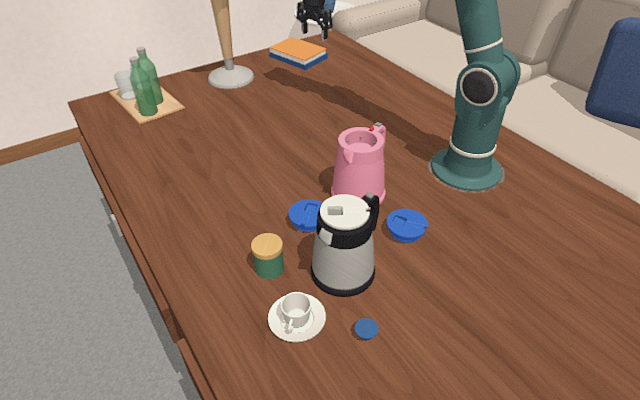

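View pics/side0.png

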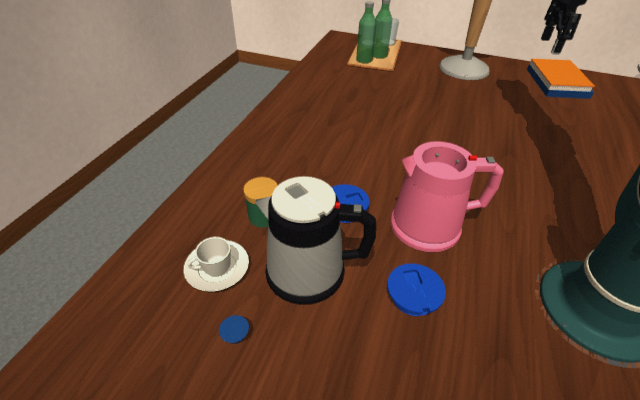

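The white lid is on the steel kettle, at scene (345,211) and side (304,199). Look-alikes are the blue lids at scene (307,215) and (407,225), and the pink kettle at scene (360,165). I choose the white lid, then measure it and check with one crop.

```bash
cat > m.py <<'E'
from h import *
def lidmask(im,x0,x1,y0,y1):
    h=cv2.cvtColor(im,cv2.COLOR_RGB2HSV); m=((h[...,2]>175)&(h[...,1]<60)).astype('uint8')
    k=np.zeros_like(m);k[y0:y1,x0:x1]=1;m*=k
    r=((h[...,1]>170)&((h[...,0]<5)|(h[...,0]>174))&(h[...,2]>90)).astype('uint8')*k
    return m,r
E
python3 - <<'E'
from m import *
tiles=[]
for n,b in(('scene',(300,390,185,240)),('side',(260,370,170,230))):
    im,d,c=snap(n); m,r=lidmask(im,*b)
    cs=max(cv2.findContours(m,0,1)[0],key=cv2.contourArea)
    P=ray(c,cs.reshape(-1,2),206.7)[:,:2].astype('float32')
    print(n,'circle',cv2.minEnclosingCircle(P),len(P), 'hullfit',cv2.fitEllipse(cv2.convexHull(P)))
    ys,xs=np.nonzero(r); print('red',len(xs),xs.mean(),ys.mean(),ray(c,[xs.mean(),ys.mean()],198)) if len(xs) else print('nored')
    o=ray(c,[0,0],1e-3); 
    x0,x1,y0,y1=b; tiles.append(cv2.resize(im[y0-5:y0+60,x0:x0+110,::-1],None,fx=4.5,fy=4.5,interpolation=2))
    f=[i for i in cv2.findContours(m,cv2.RETR_CCOMP,1)[0]]
    for q in f:
        if 20<cv2.contourArea(q): print(cv2.contourArea(q),q.reshape(-1,2).mean(0),ray(c,q.reshape(-1,2).mean(0),206.7).round(1))
    # depth check
    q=cs.reshape(-1,2).mean(0).astype(int)
    print('depth pt',unproj(c,q,d[q[1],q[0]]))
cv2.imwrite('pics/c1.png',np.vstack(tiles))
E
```

```text
scene circle ((561.7129516601562, 125.2484130859375), 56.901458740234375) 124 hullfit ((562.0020141601562, 125.27371215820312), (108.14480590820312, 112.73113250732422), 152.0902862548828)
nored
31.0 [326.5625 233.75  ] [[634.2 162.9 206.7]]
1312.0 [345.11290323 211.08870968] [[562.  128.  206.7]]
110.0 [335.25       211.29545455] [[580.3 116.5 206.7]]
depth pt [[562.95181693 128.80716442 208.05971575]]
side circle ((560.6240844726562, 122.32445526123047), 55.333953857421875) 160 hullfit ((560.7312622070312, 121.83194732666016), (107.1118392944336, 109.76947021484375), 20.929569244384766)
red 31 337.0 204.96774193548387 [[504.05608539 109.92525984 198.        ]]
2126.0 [303.68125 198.83125] [[558.6 125.1 206.7]]
227.0 [295.78 190.22] [[579.5 110.  206.7]]
depth pt [[559.95562673 124.8192996  207.94201189]]
```

View pics/c1.png

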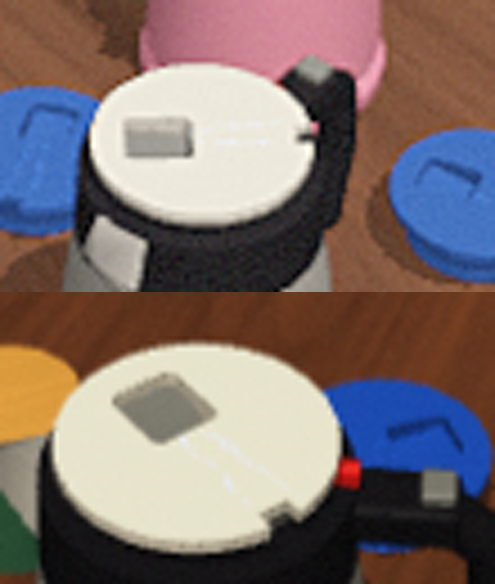

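```bash
cat >> h.py <<'E'
def q(a): return [np.cos(a/2),np.sin(a/2),0,0]   # tool x at yaw a, pointing down
E
python3 - <<'E'
from h import *
for a in range(-180,180,30):
    s=arm.inverse_kinematics([561,123,400],q(np.radians(a))); print(a,None if s is None else np.round(s,2))
arm.move_l([154.97,-631.262,400],vel=300)
arm.move_ptp([500,123,400],q(np.radians(150) if 0 else np.radians(-30)))
fingers.grab(20)
im,d,c=snap('wrist','w1.png'); print(sensors.read_t(),sensors.read_q(),sensors.read_opening(),sensors.read_ft_force(), -cv2.Rodrigues(np.array(c['rvec'],float))[0].T@np.ravel(c['tvec']))
E
```

```text
-180 [ 0.53  0.44 -1.1   1.55  0.39  1.4   0.97]
-150 [ 0.62  0.55 -1.31  1.54  0.53  1.46  1.38]
-120 [ 0.62  0.55 -1.31  1.54  0.53  1.46  1.91]
-90 [ 0.62  0.55 -1.31  1.54  0.53  1.46  2.43]
-60 [-1.13  0.34  1.13  1.65 -0.31  1.35 -2.58]
-30 [ 0.4   0.35 -0.88  1.56  0.27  1.36 -2.6 ]
0 [ 0.45  0.38 -0.96  1.55  0.31  1.37 -2.11]
30 [ 0.49  0.4  -1.02  1.55  0.34  1.38 -1.61]
60 [ 0.49  0.4  -1.02  1.55  0.34  1.38 -1.09]
90 [ 0.48  0.4  -1.01  1.55  0.34  1.38 -0.56]
120 [ 0.46  0.39 -0.98  1.55  0.33  1.38 -0.02]
150 [ 0.48  0.4  -1.02  1.55  0.34  1.38  0.49]
4.6417 [ 0.64492639  0.30359598 -1.15453741  1.67897907  0.28435296  1.34568998
 -2.65158472] 0.15249551393948566 [ 0.04679428 -0.04159633 -0.69586179] [568.23174576  82.37350249 525.97916308]
```

View pics/w1.png

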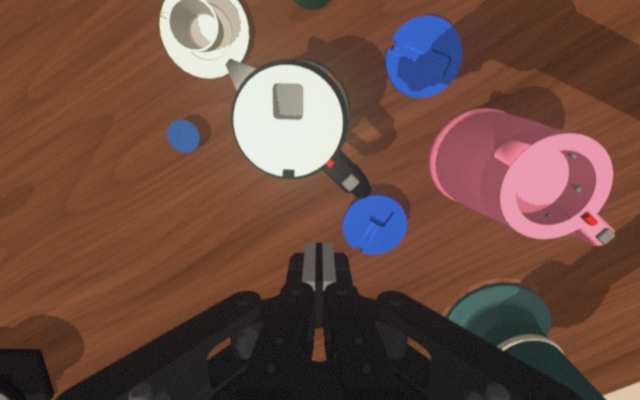

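Close view: lid centre is about (290,120), well (288,100), notch (289,174) and red lug (330,163) with the switch at (351,183). The choice is confirmed: white lid, steel kettle. Next I compute these precisely.

```bash
cat > m2.py <<'E'
from m import *
def measure(im,c,ztop,guess,zlug=199):
    """ray masks onto known planes; guess = lid centre xy"""
    R=cv2.Rodrigues(np.array(c['rvec'],float))[0]
    yy,xx=np.mgrid[0:400,0:640]; px=np.c_[xx.ravel(),yy.ravel()]
    P=ray(c,px,ztop)[:,:2].reshape(400,640,2); D=np.linalg.norm(P-guess,axis=2)
    h=cv2.cvtColor(im,cv2.COLOR_RGB2HSV)
    m=((h[...,2]>165)&(h[...,1]<70)&(D<62)).astype('uint8')
    cs=max(cv2.findContours(m,0,1)[0],key=cv2.contourArea).reshape(-1,2)
    H=cv2.convexHull(ray(c,cs,ztop)[:,:2].astype('float32'))
    e=cv2.fitEllipse(H); ctr=np.array(e[0])
    D=np.linalg.norm(P-ctr,axis=2)
    w=(m==0)&(D<40); w=P[w]; well=w.mean(0)
    n=(h[...,2]<110)&(D<52)&(D>44); n=P[n]; notch=n.mean(0) if len(n) else ctr
    r=(h[...,1]>170)&((h[...,0]<5)|(h[...,0]>174))&(h[...,2]>90)&(D<75)
    lug=P[r].mean(0) if r.any() else ctr
    if r.any(): lug=ray(c,np.c_[xx[r],yy[r]],zlug)[:,:2].mean(0)
    g=lambda v:(np.linalg.norm(v-ctr).round(1),np.degrees(np.arctan2(*(v-ctr)[::-1])).round(1))
    print('ctr',ctr,e[1],'well',well,g(well),len(w),'notch',g(notch),len(n),'lug',g(lug),r.sum())
E
python3 - <<'E'
from m2 import *
im,d,c=snap('wrist'); measure(im,c,206.7,np.array([561,123.]))
E
```

```text
ctr [560.35852051 122.14584351] (107.87715148925781, 108.08320617675781) well [579.15606638 112.3467803 ] (np.float64(21.2), np.float64(-27.5)) 901 notch (np.float64(49.7), np.float64(148.6)) 48 lug (np.float64(59.2), np.float64(-164.6)) 24
```

```bash
cat >> h.py <<'E'
C=np.array([560.4,122.1])
def at(deg,z,r=21,yaw=None):
    a=np.radians(deg); return [*(C+r*np.array([np.cos(a),np.sin(a)])),z], q(np.radians(deg if yaw is None else yaw))
E
python3 - <<'E'
from h import *
p,o=at(-29.5,245); arm.move_ptp(p,o)
p,o=at(-29.5,214.7); arm.move_l(p,vel=60); print(sensors.read_t(),sensors.read_tool_pos(),sensors.read_ft_force())
if abs(sensors.read_ft_force()[2])<3:
    for a in np.arange(-22,21,7):
        p,o=at(a,214.7); arm.move_l(p,vel=40,frame=o); print(a,sensors.read_ft_force().round(1),sensors.read_t())
snap('wrist','w2.png')
E
```

```text
6.0833 [578.71037663 111.89661789 214.67597937] [-0.21799118  0.30948321 -0.63711901]
-22 [-0.3 -0.4  0.7] 6.3667
-15 [ 0.2  0.3 -0. ] 6.6417
-8 [ 0.  -0.1 -0.5] 6.9167
-1 [ 0.2 -0.  -0. ] 7.1917
6 [ 0.1  0.9 -0.7] 7.4667
13 [ 0.1 -0.2  0.1] 7.7417
20 [0.2 0.1 0.2] 8.0167
```

View pics/w2.png

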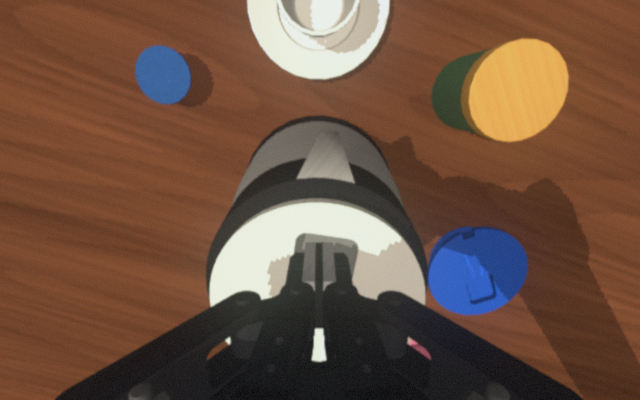

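The finger is against the well's left (CCW) wall: well edges are at columns 297–357 and the finger at 302–337. I push a little more, then lift and look from above.

```bash
python3 - <<'E'
from m2 import *
p,o=at(26,214.7); arm.move_l(p,vel=30,frame=o); print(sensors.read_ft_force().round(1))
p,o=at(24,214.7); arm.move_l(p,vel=30,frame=o)
p,o=at(24,245,); arm.move_l(p,vel=80)
arm.move_ptp([490,100,400],q(np.radians(15)))
im,d,c=snap('wrist','w3.png'); measure(im,c,206.7,C); print(sensors.read_t())
E
```

```text
[ 0.1 -0.3  0. ]
ctr [560.60308838 122.20175171] (108.9118423461914, 109.14611053466797) well [580.18217096 141.3964129 ] (np.float64(27.4), np.float64(44.4)) 32 notch (np.float64(50.1), np.float64(-158.1)) 3 lug (np.float64(0.0), np.float64(0.0)) 0
9.9083
```

View pics/w3.png

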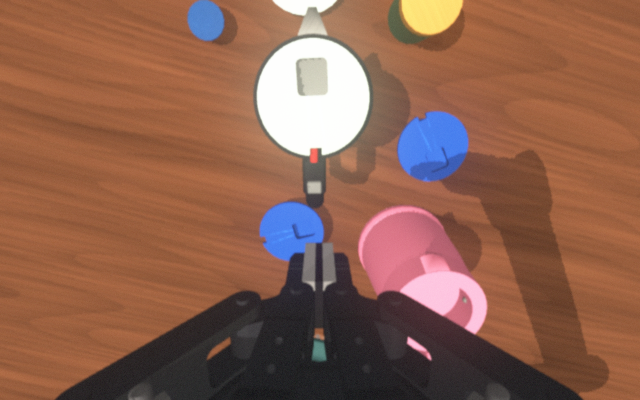

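Well (313,77), centre (313,97) and red lug (314,155) are in line, so the notch is at the lug. I remeasure with adapted thresholds before pressing.

```bash
sed -i "s/m==0)&(D<40)/h[...,2]<215)\&(D<40)/; s/(h\[...,0\]<5)/(h[...,0]<9)/" m2.py; python3 - <<'E'
from m2 import *
im,d,c=snap('wrist'); measure(im,c,206.7,C)
p,o=at(195,228,r=7,yaw=15); arm.move_ptp(p,o)
print(sensors.read_t(),sensors.read_ft_force().round(1))
for z in np.arange(225,211.4,-1):
    p[2]=z; arm.move_l(p,vel=15); f=sensors.read_ft_force(); print(z,sensors.read_tool_pos()[2].round(1),f.round(1))
    if f[2]>22: break
p[2]=240; arm.move_l(p,vel=80)
arm.move_ptp([490,100,400],q(np.radians(15)))
im,d,c=snap('wrist','w4.png'); measure(im,c,196,C)
pt=lambda x,y:unproj(c,[x,y],d[y,x]).round(1)
print([pt(x,y) for x,y in((313,50),(270,97),(355,97),(313,110),(313,140))],sensors.read_t())
E
```

```text
ctr [560.58251953 122.24598694] (108.93482208251953, 109.09552764892578) well [582.21935943 130.20401425] (np.float64(23.1), np.float64(20.2)) 952 notch (np.float64(50.2), np.float64(-157.8)) 6 lug (np.float64(0.0), np.float64(0.0)) 0
10.725 [ 0.2 -0.3  1.1]
225.0 225.8 [ 0.1  0.2 -0.4]
224.0 224.1 [0.1 0.2 0.1]
223.0 222.9 [ 0.  -0.1 -0. ]
222.0 221.9 [-0.1  0.5 -0.1]
221.0 220.9 [ 0.  -0.3 -0.6]
220.0 220.0 [-0.6 -0.6 -0. ]
219.0 219.1 [0.9 0.3 2.5]
218.0 217.7 [-0.4 -0.1 -0.2]
217.0 216.8 [-0.1 -0.5 -0.6]
216.0 215.9 [-0.3 -0.  -0.2]
215.0 214.9 [-0.1 -0.1 -0.2]
214.0 213.9 [-1.   0.6  0.3]
213.0 213.2 [ 0.6 -0.2  1.1]
212.0 213.1 [0.4 0.1 6.7]
ctr [560.3092041  122.02085114] (109.10047912597656, 109.33891296386719) well [583.22604656 130.47005658] (np.float64(24.4), np.float64(20.2)) 786 notch (np.float64(0.0), np.float64(0.0)) 0 lug (np.float64(0.0), np.float64(0.0)) 0
[array([[604. , 133.4, 196. ]]), array([[551.7, 163.8, 197. ]]), array([[573.4,  82.3, 197.2]]), array([[550.6, 119.5, 196.2]]), array([[521.5, 111.9, 195.9]])] 15.6
```

View pics/w4.png

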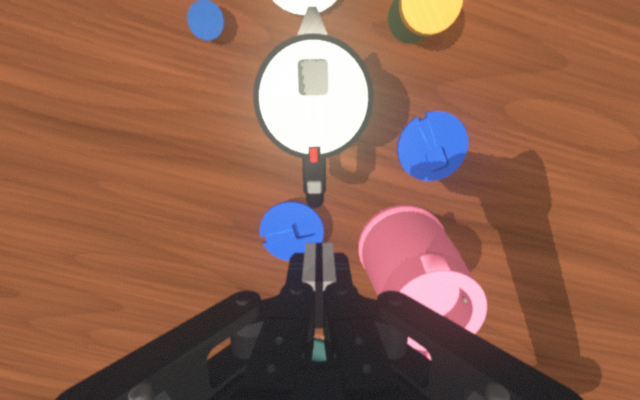

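The lid top now reads about 196 mm and level, which is the home height. One firmer press will confirm it's seated.

```bash
python3 - <<'E'
from m2 import *
p,o=at(195,225,r=7,yaw=15); arm.move_ptp(p,o)
for z in [216,*np.arange(213,207,-.5)]:
    p[2]=z; arm.move_l(p,vel=15); arm.dwell(.15); f=sensors.read_ft_force(); print(z,sensors.read_tool_pos()[2].round(2),f.round(1))
    if f[2]>25: break
p[2]=240; arm.move_l(p,vel=80)
arm.move_ptp([490,100,400],q(np.radians(15)))
im,d,c=snap('wrist')
pt=lambda x,y:unproj(c,[x,y],d[y,x]).round(1)
print([pt(x,y) for x,y in((313,50),(270,97),(355,97),(313,110),(313,140))],sensors.read_t())
a=cv2.resize(im[30:200,250:380,::-1],None,fx=3,fy=3,interpolation=2)
s=snap('side')[0]; b=cv2.resize(s[165:250,255:385,::-1],None,fx=3,fy=3,interpolation=2)
cv2.imwrite('pics/f.png',np.hstack([a,np.vstack([b,b*0])]))
E
```

```text
216 216.06 [-0.8  0.7 -0.8]
213.0 213.17 [ 0.9 -0.1  2.7]
212.5 213.16 [ 0.8 -1.2  6.2]
212.0 213.13 [-0.1 -1.2  8. ]
211.5 213.12 [-2.  -1.  10.7]
211.0 213.09 [-1.8 -0.6 14.8]
210.5 213.08 [-3.2 -1.7 17.4]
210.0 213.06 [-4.4 -2.7 20.8]
209.5 213.02 [-5.4 -3.6 23.5]
209.0 212.98 [-7.2 -3.6 26.8]
[array([[604. , 133.4, 196. ]]), array([[551.6, 164. , 196. ]]), array([[573.4,  82.2, 195.6]]), array([[550.6, 119.5, 197. ]]), array([[521.6, 112. , 196.7]])] 22.2833
```

View pics/f.png

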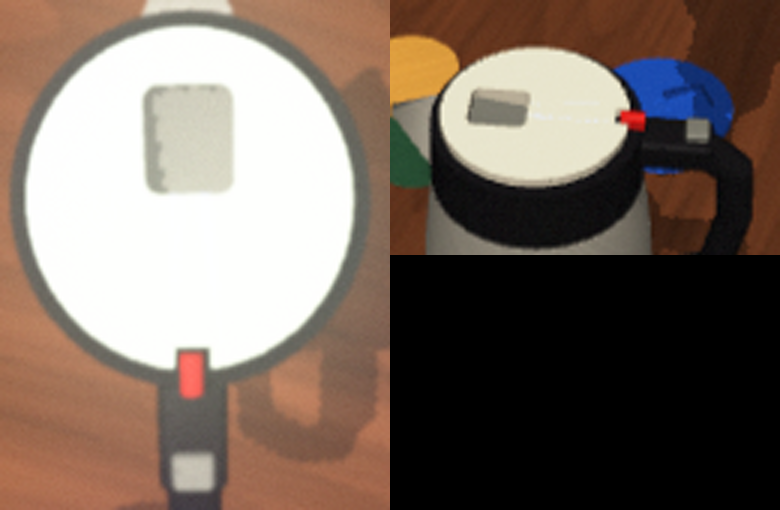

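The red lug stands up in the notch (crop ~(192,372)). The lid is flush and level, and stayed at tip height 196 under 27 N, so it's home.

```bash
python3 -c "
from h import *
print(job.finish_job())"
```

```text
the job is handed in; nothing more can be done
None
```

I turned the lid until its notch sat over the red lug, pressed it home level on the collar (checked with a 27 N press), and handed the job in at about 22 s with no verdict returned; I never steered near the cup, saucer, canister or pod, though I did not re-measure where they stand.

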